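# Unstack the milk-glass boxes onto their display stands

## Task

The five covered milk-glass pieces were left standing in two stacks on the stall table. Take the stacks apart and set each piece upright in the middle of the low wooden display stand that has its own outline (square, large round, six-sided, oblong, small round), with the square and the oblong box lined up with the edges of their stands. They are glass: lower each one onto its stand, never drop one or tip one over.

Things in the scene. Friction and masses are not known exactly. Their poses are not given: they have to be found in the camera images.
- square_box_mid (a point): White milk-glass covered box, square, 62 x 62 mm, 46 mm high, flat top, upright ribs on the sides, about 0.24 kg. It always stands on the table, at the bottom of one stack, with the six-sided or the oblong box on top. This point is its centre, half-way up; z up. x and y are square to its sides. The lid does not come off.
- round_box_mid (a point): White milk-glass covered box, round, 62 mm in diameter, 46 mm high, flat top, ribbed, about 0.20 kg. It always stands on the table, at the bottom of the other stack, with the six-sided or the oblong box on top. This point is its centre, half-way up; z up. The lid does not come off.
- hex_box_mid (a point): White milk-glass covered box, six-sided, 50 mm across the flats (58 mm across the corners), 44 mm high, flat top, about 0.16 kg. At the start it stands on the square or the round box and carries the small jar. This point is its centre, half-way up; z up. Its x axis is square to one of the flat sides. The lid does not come off.
- oblong_box_mid (a point): White milk-glass covered box, oblong, 54 mm long (its x axis) by 36 mm wide (its y axis), 44 mm high, flat top, about 0.14 kg. At the start it stands on the round or the square box, with nothing on it. This point is its centre, half-way up; z up. The lid does not come off.
- small_jar_mid (a point): Small round white milk-glass jar, 32 mm in diameter, straight sides up to 31 mm, then a low domed lid with a little 12 mm knob, 44 mm high in all, about 0.07 kg. At the start it stands on the six-sided box. This point is its centre, half-way up; z up. The lid does not come off.
- square_stand: Pale beech display stand, a square slab 86 x 86 mm, 12 mm thick, fixed to the table; place of the square box. Origin at the centre of its underside (table height), x and y square to its sides.
- round_stand: Pale beech display stand, a disc 86 mm in diameter, 12 mm thick, fixed to the table; place of the large round box. Origin at the centre of its underside.
- hex_stand: Pale beech display stand, six-sided, 74 mm across the flats, 12 mm thick, fixed to the table; place of the six-sided box. Origin at the centre of its underside, x square to one of the flat sides.
- oblong_stand: Pale beech display stand, an oblong slab 78 mm long (its x axis) by 60 mm wide (its y axis), 12 mm thick, fixed to the table; place of the oblong box. Origin at the centre of its underside.
- small_stand: Pale beech display stand, a small disc 56 mm in diameter, 12 mm thick, fixed to the table; place of the small jar. Origin at the centre of its underside. The stacks, the stands and three bystanders (a glass shaker 92 mm tall, a bowl, an egg cup) stand about the table with at least 130 mm between centres; nothing within reach is taller than the three-piece stack (134 mm).
Not all that is in view belongs to the job. Leave any orange or purple look-alike of the part that bears small_jar_mid alone. Leave any green or turquoise look-alike of the part that bears hex_box_mid alone.

How it is judged (in metres and radians):
At the end, for the whole second after the job is handed in: Each piece rests still and upright (within 5 degrees) on the stand of its own outline, centres within 12 mm, foot within 4 mm of the stand's top; the square box (any side) and the oblong box (either way round) are turned within 14 degrees of their stands (horizontal distance between square_box_mid and square_stand below 0.012 m and z of square_box_mid in the frame of square_stand between 0.031 and 0.039 m and angle between each of square_box_mid, round_box_mid, hex_box_mid, oblong_box_mid, small_jar_mid's own z axis and vertical below 0.1 rad and linear speed of each of square_box, round_box, hex_box, oblong_box, small_jar below 0.02 m/s and (angle between the x axis of square_box_mid and the x axis of square_stand, either way round below 0.26 rad or angle between the x axis of square_box_mid and the y axis of square_stand, either way round below 0.26 rad) and horizontal distance between round_box_mid and round_stand below 0.012 m and z of round_box_mid in the frame of round_stand between 0.031 and 0.039 m and horizontal distance between hex_box_mid and hex_stand below 0.012 m and z of hex_box_mid in the frame of hex_stand between 0.03 and 0.038 m and horizontal distance between oblong_box_mid and oblong_stand below 0.012 m and z of oblong_box_mid in the frame of oblong_stand between 0.03 and 0.038 m and angle between the x axis of oblong_box_mid and the x axis of oblong_stand, either way round below 0.26 rad and horizontal distance between small_jar_mid and small_stand below 0.012 m and z of small_jar_mid in the frame of small_stand between 0.03 and 0.038 m); the robot touches nothing.
It fails at once if a piece of glass tipped over (leaning more than 40 degrees) (angle between any of square_box_mid, round_box_mid, hex_box_mid, oblong_box_mid, small_jar_mid's own z axis and vertical above 0.7 rad).
It fails at once if a piece of glass was dropped or flung (touching nothing while moving faster than 0.6 m/s, as after a fall of 18 mm) ((contact force between square_box and anything else below 0.01 N and linear speed of square_box above 0.6 m/s) or (contact force between round_box and anything else below 0.01 N and linear speed of round_box above 0.6 m/s) or (contact force between hex_box and anything else below 0.01 N and linear speed of hex_box above 0.6 m/s) or (contact force between oblong_box and anything else below 0.01 N and linear speed of oblong_box above 0.6 m/s) or (contact force between small_jar and anything else below 0.01 N and linear speed of small_jar above 0.6 m/s)).
It also fails if it takes over 131 s, if anything falls off the work surface, if the arm or the gripper's body presses on something with over 40 N, if the wrist force passes 120 N, or if a joint passes its speed limit or range.

## Robot

A 6-joint arm with a two-finger parallel gripper is mounted at the origin on the work surface. World frame = base frame: x ahead of the robot, y to its left, z up, the work surface at z = 0. Lengths are in mm, angles in rad, forces in N, time in s.
With the tool pointing down it reaches from about 350 to 875 mm from the base axis. Payload 4.2 kg.
Tool frame: the origin (TCP) lies midway between the tips of the shut fingers; the grasp point (between the pads) lies 19 mm behind it (arm.grasp_offset is the distance from the TCP to the grasp point, in mm); z points along the fingers, y is the direction in which the jaws open and shut (so a half turn about z gives the same grasp; the last joint's range is limited). The gripper opens to 85 mm and grips with 20 to 120 N. Pads are 22 mm wide; open, the fingers measure 114 mm over their backs; the gripper's body (76 mm by 85 mm) begins 54 mm behind the grasp point. The pads swing forward as they close: fully open they stand 13 mm farther back than shut.
Start: joints at [-0.854, 0.385, 0.008, 0, -1.194, -0.259], TCP at [276.246, -560.613, 231.312] pointing down, gripper open.
Joint ranges: [-3.14, 3.14], [-1.21, 2.06], [-1.07, 1.41], [-3.16, 2.05], [-2.99, -0.16], [-3.1, 3.1]. Speed limits (rad/s): [2.79, 2.79, 3.14, 3.14, 3.14, 3.14].

## Interface

Orientations are given as a unit quaternion [x, y, z, w].
In Python, from bench import arm gives the robot as it stands.
- The arm moves only by the tool move_arm, never from a script. Its argument "moves" is a list of rows, each an object with "gripper": the gripper's target within -1 to 1 (fully open at 1, half-way at 0, shut at -1); "xyz": the shift along the tool's x, y, z in cm, a list of three; "angular": the turn, a rotation vector about the tool's x, y, z in rad, a list of three. In form: [{"gripper": gripper, "xyz": [dx, dy, dz], "angular": [wx, wy, wz]}, ...]. A call has 1 to 10 rows; each row is the pose to reach, as a shift and turn from the pose commanded when the call began, along the tool's axes at that moment; what a row does not reach only later rows make up. A row lasts 1/8 s, in which the tool goes at most 62.5 mm and 10.7 degrees, less where a joint would pass 70% of its speed; a pose out of reach is approached as far as the arm can. A call with a gripper value outside its range is refused whole. The fingers move at their own pace and stop on an object; the grip force is fixed at half the most. Time passes only in rows, so rows that repeat a pose let the fingers close. It gives the time, the measured TCP pose, the force and the opening at its end, in the units of the state.
- arm.read_state(): the state, without advancing time (a new reading comes with each control period).
- arm.get_image(name): name is "scene" or "top" or "wrist"; returns (picture, depth): 420x560x3 uint8, blue, green, red; 420x560 float32, mm along the optical axis (not along the pixel's ray), 0 where there is no reading.
- arm.get_calibration(name): a dict with "camera_matrix" (3x3 intrinsics, pixels), "R" (3x3) and "t" (3): a world point X has camera coordinates R X + t. Camera axes: x right, y down, z forward; pixel columns grow to the right and rows downward; lengths in mm; the calibration is good to about 2 mm. A picture is of the moment at which its call begins: read the wrist's pose just before it. get_calibration takes no time and is no camera call; for the wrist camera it gives the pose at the moment of the call.
- arm.job_done(): hands the job in, once; it reports no verdict.
The state is a dict: "clock": time; "joints": joint angles; "joint_vel": joint speeds; "joint_efforts": joint torques, N m; "position": TCP position; "ee_rot": TCP orientation; "contact_force": force on the tool from outside, world axes, zero at the start; "wrist_torque": the same for the moment, N m; "gripper_width": finger opening in mm.
Only numpy, scipy, OpenCV 4.12 (cv2) and the standard library are available. Lean on these libraries where they do the work, as an engineer would, in place of code of your own. Each camera call takes 0.05 s, during which the arm holds its last target. There are 200 camera calls.

## Working session

There is one attempt and no reset: what is moved stays moved. The work goes in short steps, Python scripts to look and compute and a tool call to move; the robot and the scene stay as the last step left them, time stands still between calls to the robot, and variables do not carry over. Pictures are saved under pics/ and viewed, about 12 in all and at most 16, crops included, and the job is handed in when it is done.

Besides the shell and the picture viewer there is one more tool, called after "Request:" by a JSON object that holds its "method" and its "body", one argument or row to a line. move_arm: Moves the arm, as the interface text tells. Its arguments: {"type":"object","properties":{"moves":{"type":"array","items":{"type":"object","properties":{"gripper":{"type":"number"},"xyz":{"type":"array","items":{"type":"number"}},"angular":{"type":"array","items":{"type":"number"}}}}}},"required":["moves"]}

```bash
ls; mkdir -p pics; python3 - <<'E'
from bench import arm
import cv2,numpy as np
for n in("top","scene"):
    p,d=arm.get_image(n);cv2.imwrite(f"pics/{n}0.png",p);np.save(f"pics/{n}0.npy",d)
    print(n,arm.get_calibration(n))
print(arm.read_state())
E
```

```text
pics
top {'camera_matrix': array([[534.73260095,   0.        , 281.53117677],
       [  0.        , 534.73260095, 208.55581534],
       [  0.        ,   0.        ,   1.        ]]), 'R': array([[ 7.12986787e-04, -9.99902944e-01, -1.39138422e-02],
       [-9.80431429e-01,  2.04010771e-03, -1.96850325e-01],
       [ 1.96859605e-01,  1.37819199e-02, -9.80334818e-01]]), 't': array([   2.51537517,  533.50236167, 1174.68019958])}
scene {'camera_matrix': array([[453.00625336,   0.        , 280.71482884],
       [  0.        , 453.00625336, 215.31774605],
       [  0.        ,   0.        ,   1.        ]]), 'R': array([[-0.58306868,  0.81225758,  0.01638681],
       [ 0.50912385,  0.38103768, -0.77175332],
       [-0.63310648, -0.44164228, -0.63571085]]), 't': array([ 291.65677821, -205.31732923, 1398.93309885])}
{'clock': 0.1, 'joints': array([-8.54405929e-01,  3.85476293e-01,  6.77504155e-03, -3.95144840e-04,
       -1.19400811e+00, -2.58578685e-01]), 'joint_vel': array([ 0.00105037, -0.00135379,  0.00182515,  0.00091134,  0.00058195,
       -0.00017837]), 'joint_efforts': array([-5.56799187e-04, -3.93319416e+01,  1.88929868e+01,  4.19797987e+00,
       -2.61272566e-03,  1.51038341e-05]), 'position': array([ 276.00945494, -560.18021991,  230.34383443]), 'ee_rot': array([-2.26840979e-01,  9.73931323e-01,  9.31117289e-04, -2.85786790e-04]), 'contact_force': array([ 0.39513935,  0.17427281, -0.09443109]), 'wrist_torque': array([-0.00051383,  0.02795408,  0.00672003]), 'gripper_width': 85.50641567190112}
```

```bash
python3 -c "
import cv2
p=cv2.imread('pics/top0.png');cv2.imwrite('pics/top0b.png',cv2.resize(p,(800,600),interpolation=2))"
```

```text
(no output)
```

View pics/top0b.png

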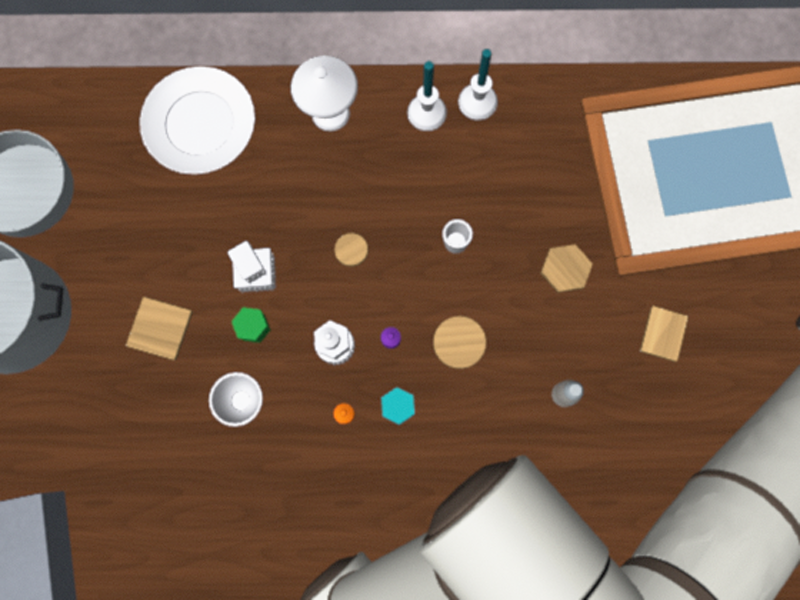

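View pics/scene0.png

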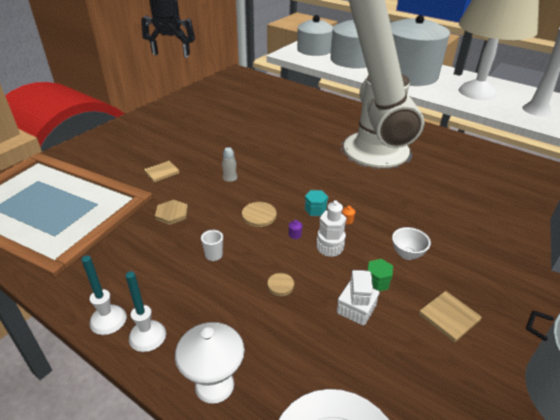

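The top view shows everything (pixels in the 800x600 picture). The oblong box is on the square box at (252,265). The jar on the hex on the round box is at (333,340). The stands are square (159,328), small (351,249), round (460,342), hex (567,268) and oblong (664,333). The purple, orange, green and turquoise pieces are decoys; the bowl, egg cup and shaker are bystanders.

```bash
cat > h.py <<'E'
import cv2,numpy as np
def world(cal,d):
    K,R,t=cal["camera_matrix"],cal["R"],cal["t"]
    v,u=np.mgrid[:d.shape[0],:d.shape[1]]
    c=np.stack([(u-K[0,2])/K[0,0]*d,(v-K[1,2])/K[1,1]*d,d],-1)
    return (c-t)@R
def plane(cal,uv,z):
    K,R,t=cal["camera_matrix"],cal["R"],cal["t"]
    r=np.c_[np.atleast_2d(uv),np.ones(len(np.atleast_2d(uv)))]@np.linalg.inv(K).T@R
    o=-R.T@t
    return (o+r*((z-o[2])/r[:,2])[:,None])[:,:2]
def fit(cal,mask,z,s=0.5):
    """outline of mask projected to height z: centroid, area, min-area rect"""
    m=cv2.morphologyEx(mask.astype(np.uint8),cv2.MORPH_OPEN,np.ones((2,2)))
    m=cv2.resize(m*255,None,fx=4,fy=4,interpolation=cv2.INTER_LINEAR)>127
    n,l,st,_=cv2.connectedComponentsWithStats(m.astype(np.uint8))
    if n<2:return None
    k=1+st[1:,4].argmax()
    c,_=cv2.findContours((l==k).astype(np.uint8),cv2.RETR_EXTERNAL,cv2.CHAIN_APPROX_NONE)
    c=max(c,key=cv2.contourArea)
    q=plane(cal,(c[:,0,:]+.5)/4-.5,z).astype(np.float32)
    M=cv2.moments(q); r=cv2.minAreaRect(q)
    return np.round([M['m10']/M['m00'],M['m01']/M['m00'],M['m00']]),np.round(r[0]),np.round(r[1]),round(r[2],1)
E
python3 - <<'E'
from bench import arm
import cv2,numpy as np
from h import *
np.set_printoptions(suppress=True)
cal=arm.get_calibration("top");p=cv2.imread("pics/top0.png");d=np.load("pics/top0.npy");W=world(cal,d)
print("table z",np.median(W[230:290,200:330,2]))
hsv=cv2.cvtColor(p,cv2.COLOR_BGR2HSV)
A={"square_st":(159,328,12),"small_st":(351,249,12),"round_st":(460,342,12),"hex_st":(567,268,12),"obl_st":(664,333,12)}
for k,(u,v,z) in A.items():
    u=int(u*.7);v=int(v*.7);m=np.zeros(d.shape,bool);m[v-28:v+28,u-28:u+28]=1
    w=(hsv[...,2]>125)&(hsv[...,1]<200)&m&(abs(W[...,2]-z)<7)
    print(k,np.median(W[v-3:v+3,u-3:u+3,2]),hsv[v,u],fit(cal,w,z))
B={"obl":(245,258,90),"square":(252,265,46),"jar":(333,340,124),"hex":(333,340,90),"round":(333,340,46)}
for k,(u,v,z) in B.items():
    u=int(u*.7);v=int(v*.7);m=np.zeros(d.shape,bool);m[v-35:v+35,u-28:u+28]=1
    print(k,fit(cal,m&(hsv[...,1]<80)&(hsv[...,2]>90)&(abs(W[...,2]-z)<7),z))
for k,(u,v) in {"egg":(457,236),"bowl":(236,399),"shaker":(567,392),"green":(250,324),"purple":(390,337),"turq":(398,406),"orange":(344,413)}.items():
    print(k,np.round(W[int(v*.7),int(u*.7)]))
E
```

```text
table z 1.1323039749573638
square_st 11.794488751908473 [ 17 116 200] (array([ 491.,  404., 7188.]), array([490., 404.]), array([88., 88.]), 74.0)
small_st 12.877119085284873 [ 17 115 219] (array([ 624.,   88., 2374.]), array([624.,  88.]), array([57., 55.]), 0.6)
round_st 12.568708957050976 [ 17 113 208] (array([ 466.,  -93., 5694.]), array([467., -93.]), array([84., 87.]), 89.6)
hex_st 12.191516944352651 [ 17 117 190] (array([ 591., -273., 4781.]), array([ 592., -274.]), array([76., 85.]), 68.8)
obl_st 12.051296342158357 [ 17 115 201] (array([ 480., -428., 4718.]), array([ 480., -428.]), array([63., 81.]), 72.9)
obl (array([ 586.,  247., 1906.]), array([586., 247.]), array([57., 38.]), 32.1)
square (array([ 579.,  238., 1683.]), array([584., 246.]), array([65., 63.]), 2.5)
jar (array([458., 110., 755.]), array([457., 110.]), array([32., 30.]), 1.0)
hex (array([ 460.,  109., 2148.]), array([460., 110.]), array([56., 51.]), 7.6)
round (array([444., 101., 460.]), array([447., 102.]), array([30., 61.]), 32.2)
egg [651. -88.   3.]
bowl [376. 275.   3.]
shaker [ 381. -247.   86.]
green [494. 247.  47.]
purple [474.  22.  44.]
turq [362.  10.  44.]
orange [351.  95.  45.]
```

```bash
cat >> h.py <<'E'
def to(x,y,z,jaw):
    """shift (cm) and z-turn in tool axes to TCP x,y,z with jaw direction (deg, mod 180)"""
    from bench import arm
    from scipy.spatial.transform import Rotation as Ro
    s=arm.read_state();R=Ro.from_quat(s["ee_rot"]).as_matrix()
    j1=np.degrees(s["joints"][0]);n1=np.degrees(np.arctan2(y,x))
    now=np.degrees(np.arctan2(R[1,1],R[0,1])); j6=np.degrees(s["joints"][5])
    best=min((d for d in ((jaw-now)%180+k for k in(-360,-180,0,180)) if abs(j6+d-(n1-j1))<160),key=lambda d:abs(d)+.3*abs(j6+d-(n1-j1)))
    print("t",round(s["clock"],1),"pos",s["position"].round(1),"jaw",round(now,1),"w",round(s["gripper_width"],1),
     "| shift cm",(R.T@(np.array([x,y,z])-s["position"])/10).round(2),"turn z",round(-np.radians(best),3),"j6->",round(j6+best-(n1-j1)), "F",s["contact_force"].round(1))
E
python3 -c "
from h import *
to(458,110,200,0)"
```

```text
t 0.1 pos [ 276.  -560.2  230.3] jaw 116.2 w 85.5 | shift cm [-45.94  52.07   3.13] turn z -1.113 j6-> -13 F [ 0.4  0.2 -0.1]
```

Request:
{"method": "move_arm", "body": {
  "moves": [
    {"gripper": 1,"xyz": [-11.5,13,0.8],"angular": [0,0,-0.28]},
    {"gripper": 1,"xyz": [-23,26,1.6],"angular": [0,0,-0.56]},
    {"gripper": 1,"xyz": [-34.5,39,2.4],"angular": [0,0,-0.84]},
    {"gripper": 1,"xyz": [-45.9,52.1,3.1],"angular": [0,0,-1.113]},
    {"gripper": 1,"xyz": [-45.9,52.1,3.1],"angular": [0,0,-1.113]},
    {"gripper": 1,"xyz": [-45.9,52.1,3.1],"angular": [0,0,-1.113]},
    {"gripper": 1,"xyz": [-45.9,52.1,3.1],"angular": [0,0,-1.113]},
    {"gripper": 1,"xyz": [-45.9,52.1,3.1],"angular": [0,0,-1.113]},
    {"gripper": 1,"xyz": [-45.9,52.1,3.1],"angular": [0,0,-1.113]},
    {"gripper": 1,"xyz": [-45.9,52.1,3.1],"angular": [0,0,-1.113]}
  ]
}}

```text
clock: 1.35
position: [439.4, 44.1, 203.4]
ee_rot: [0.707, -0.707, 0.0, -0.0]
contact_force: [1.2, -0.7, -0.1]
gripper_width: 85.3
```

```bash
python3 -c "
from h import *
to(458,110,200,0)"
```

```text
t 1.4 pos [439.4  44.1 203.4] jaw -180.0 w 85.3 | shift cm [-6.59 -1.87  0.34] turn z 0.001 j6-> -14 F [ 1.2 -0.7 -0.1]
```

Request:
{"method": "move_arm", "body": {
  "moves": [
    {"gripper": 0,"xyz": [-5,-1.4,0.2],"angular": [0,0,0]},
    {"gripper": 0,"xyz": [-6.6,-1.9,0.3],"angular": [0,0,0]},
    {"gripper": 0,"xyz": [-6.6,-1.9,0.3],"angular": [0,0,0]},
    {"gripper": 0,"xyz": [-6.6,-1.9,0.3],"angular": [0,0,0]},
    {"gripper": 0,"xyz": [-6.6,-1.9,0.3],"angular": [0,0,0]}
  ]
}}

```text
clock: 1.98
position: [458.2, 106.8, 200.5]
ee_rot: [-0.706, 0.708, 0.0, -0.0]
contact_force: [0.5, 0.5, -1.1]
gripper_width: 42.8
```

```bash
python3 -c "
from h import *
from bench import arm
to(458,110,94,0)
c=arm.get_calibration('wrist');p,d=arm.get_image('wrist');cv2.imwrite('pics/w1.png',p)
W=world(c,d);print(c['R'].round(2),c['t'].round())
hsv=cv2.cvtColor(p,cv2.COLOR_BGR2HSV)
near=(hsv[...,1]<80)&(abs(W[...,0]-458)<45)&(abs(W[...,1]-110)<45)
print(fit(c,near&(abs(W[...,2]-126)<9),121),fit(c,near&(abs(W[...,2]-90)<5),90),fit(c,near&(abs(W[...,2]-46)<5),46))
"
```

```text
t 2.0 pos [458.2 106.8 200.5] jaw 179.9 w 42.8 | shift cm [-0.32  0.02 10.65] turn z -0.002 j6-> -14 F [ 0.5  0.5 -1.1]
[[-1.    0.   -0.  ]
 [ 0.    0.95  0.31]
 [ 0.    0.31 -0.95]] [ 459. -132.  318.]
(array([462., 112., 792.]), array([462., 112.]), array([32., 31.]), 89.9) (array([ 465.,  102., 1052.]), array([464., 107.]), array([47., 57.]), 87.3) (array([466.,  94., 499.]), array([466.,  98.]), array([61., 34.]), 4.9)
```

View pics/w1.png

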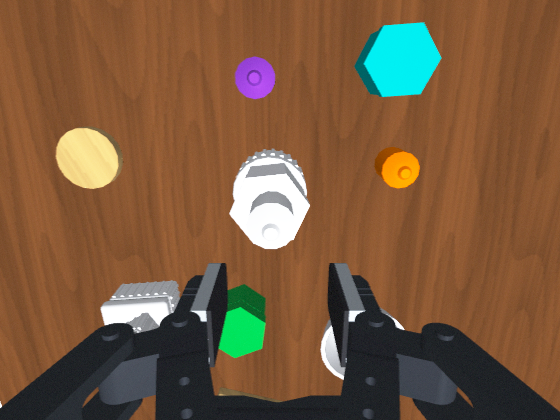

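Request:
{"method": "move_arm", "body": {
  "moves": [
    {"gripper": 0.4,"xyz": [-0.4,-0.2,3],"angular": [0,0,0]},
    {"gripper": 0.4,"xyz": [-0.4,-0.2,6],"angular": [0,0,0]},
    {"gripper": 0.4,"xyz": [-0.4,-0.2,8.5],"angular": [0,0,0]},
    {"gripper": 0.4,"xyz": [-0.4,-0.2,10.2],"angular": [0,0,0]},
    {"gripper": 0.4,"xyz": [-0.4,-0.2,10.5],"angular": [0,0,0]},
    {"gripper": 0.4,"xyz": [-0.4,-0.2,10.5],"angular": [0,0,0]},
    {"gripper": 0.4,"xyz": [-0.4,-0.2,10.5],"angular": [0,0,0]}
  ]
}}

```text
clock: 2.9
position: [461.0, 112.2, 96.3]
ee_rot: [-0.707, 0.707, -0.0, 0.001]
contact_force: [0.2, -0.6, 0.2]
gripper_width: 59.9
```

```bash
python3 -c "
from h import *
from bench import arm
to(460,111,94,0)
c=arm.get_calibration('wrist');p,d=arm.get_image('wrist');cv2.imwrite('pics/w2.png',p)
"
```

```text
t 2.9 pos [461.  112.2  96.3] jaw 180.0 w 59.9 | shift cm [0.12 0.11 0.23] turn z -0.0 j6-> -14 F [ 0.2 -0.6  0.2]
```

View pics/w2.png

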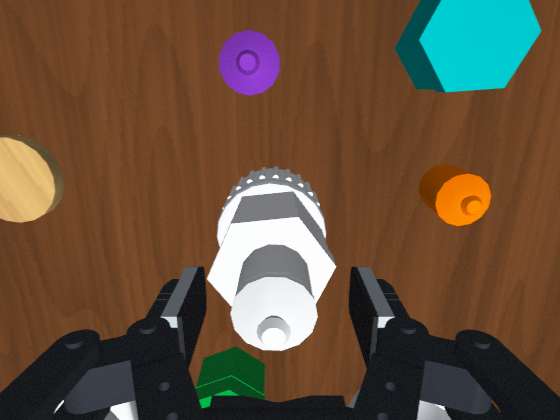

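Request:
{"method": "move_arm", "body": {
  "moves": [
    {"gripper": -1,"xyz": [0,0,0],"angular": [0,0,0]},
    {"gripper": -1,"xyz": [0,0,0],"angular": [0,0,0]},
    {"gripper": -1,"xyz": [0,0,0],"angular": [0,0,0]},
    {"gripper": -1,"xyz": [0,0,0],"angular": [0,0,0]},
    {"gripper": -1,"xyz": [0,0,0],"angular": [0,0,0]},
    {"gripper": -1,"xyz": [0,0,0],"angular": [0,0,0]},
    {"gripper": -1,"xyz": [0,0,-0.5],"angular": [0,0,0]},
    {"gripper": -1,"xyz": [0,0,-2.5],"angular": [0,0,0]},
    {"gripper": -1,"xyz": [0,0,-5.5],"angular": [0,0,0]},
    {"gripper": -1,"xyz": [0,0,-7],"angular": [0,0,0]}
  ]
}}

```text
clock: 4.2
position: [460.3, 112.1, 166.3]
ee_rot: [-0.707, 0.707, 0.0, 0.0]
contact_force: [0.8, -0.7, -0.2]
gripper_width: 30.2
```

```bash
python3 -c "
from h import *
to(624,88,170,0)"
```

```text
t 4.2 pos [460.3 112.1 166.3] jaw 180.0 w 30.2 | shift cm [  2.41 -16.37  -0.36] turn z -0.0 j6-> -8 F [ 0.8 -0.7 -0.2]
```

Request:
{"method": "move_arm", "body": {
  "moves": [
    {"gripper": -1,"xyz": [0.6,-4,-0.2],"angular": [0,0,0]},
    {"gripper": -1,"xyz": [1.2,-8,-0.2],"angular": [0,0,0]},
    {"gripper": -1,"xyz": [1.8,-12,0],"angular": [0,0,0]},
    {"gripper": -1,"xyz": [2.2,-15.5,2],"angular": [0,0,0]},
    {"gripper": -1,"xyz": [2.3,-16.5,4],"angular": [0,0,0]},
    {"gripper": -1,"xyz": [2.3,-16.5,5],"angular": [0,0,0]},
    {"gripper": -1,"xyz": [2.3,-16.5,5],"angular": [0,0,0]},
    {"gripper": -1,"xyz": [2.3,-16.5,5],"angular": [0,0,0]}
  ]
}}

```text
clock: 5.2
position: [625.2, 89.4, 116.5]
ee_rot: [0.707, -0.707, 0.0, -0.001]
contact_force: [-0.2, -0.1, 0.4]
gripper_width: 30.2
```

```bash
cat >> h.py <<'E'
def wstand(x,y,name,white=None,r=50):
    """stand outline near x,y in the wrist camera (and white piece top at height white)"""
    from bench import arm
    arm.read_state();c=arm.get_calibration('wrist');p,d=arm.get_image('wrist');cv2.imwrite(f'pics/{name}.png',p)
    W=world(c,d);hsv=cv2.cvtColor(p,cv2.COLOR_BGR2HSV)
    near=(np.hypot(W[...,0]-x,W[...,1]-y)<r)
    wood=near&(hsv[...,2]>125)&(hsv[...,1]>50)&(hsv[...,1]<200)&(abs(W[...,2]-12)<7)
    print("stand",fit(c,wood,12))
    if white: print("piece",fit(c,near&(hsv[...,1]<50)&(hsv[...,2]>100)&(abs(W[...,2]-white)<8),white))
E
python3 -c "
from h import *
to(626,89,74,0)
wstand(624,88,'w3')"
```

```text
t 5.2 pos [625.2  89.4 116.5] jaw -179.9 w 30.2 | shift cm [ 0.04 -0.08  4.25] turn z 0.001 j6-> -8 F [-0.2 -0.1  0.4]
stand (array([ 629.,   89., 2402.]), array([629.,  89.]), array([55., 56.]), 44.9)
```

View pics/w3.png

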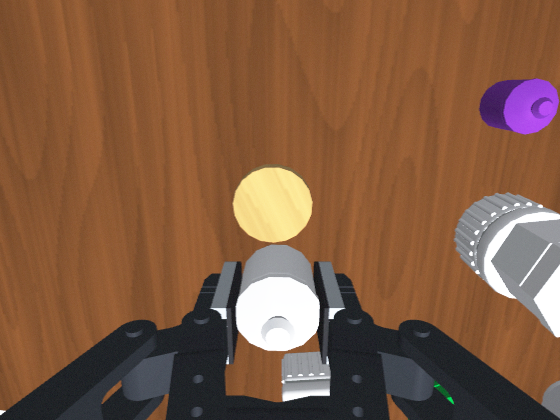

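Request:
{"method": "move_arm", "body": {
  "moves": [
    {"gripper": -1,"xyz": [0.04,-0.18,2.5],"angular": [0,0,0]},
    {"gripper": -1,"xyz": [0.04,-0.18,5.5],"angular": [0,0,0]},
    {"gripper": -1,"xyz": [0.04,-0.18,8],"angular": [0,0,0]},
    {"gripper": -1,"xyz": [0.04,-0.18,9.2],"angular": [0,0,0]},
    {"gripper": -1,"xyz": [0.04,-0.18,9.4],"angular": [0,0,0]},
    {"gripper": -1,"xyz": [0.04,-0.18,9.4],"angular": [0,0,0]},
    {"gripper": -1,"xyz": [0.04,-0.18,9.4],"angular": [0,0,0]}
  ]
}}

```text
clock: 6.12
position: [628.0, 88.9, 22.6]
ee_rot: [0.707, -0.707, 0.0, -0.001]
contact_force: [0.1, 0.1, -0.4]
gripper_width: 30.3
```

Request:
{"method": "move_arm", "body": {
  "moves": [
    {"gripper": -1,"xyz": [0,0,0.1],"angular": [0,0,0]},
    {"gripper": -1,"xyz": [0,0,0.2],"angular": [0,0,0]},
    {"gripper": -1,"xyz": [0,0,0.25],"angular": [0,0,0]},
    {"gripper": -1,"xyz": [0,0,0.25],"angular": [0,0,0]}
  ]
}}

```text
clock: 6.62
position: [627.2, 88.6, 18.8]
ee_rot: [-0.707, 0.707, 0.0, -0.0]
contact_force: [-0.2, -0.2, -0.6]
gripper_width: 30.1
```

Request:
{"method": "move_arm", "body": {
  "moves": [
    {"gripper": -1,"xyz": [0,0,0.06],"angular": [0,0,0]},
    {"gripper": -1,"xyz": [0,0,0.12],"angular": [0,0,0]},
    {"gripper": -1,"xyz": [0,0,0.12],"angular": [0,0,0]}
  ]
}}

```text
clock: 7.0
position: [627.3, 88.6, 18.2]
ee_rot: [0.707, -0.707, 0.0, -0.0]
contact_force: [-1.0, -0.7, 3.4]
gripper_width: 30.1
```

Request:
{"method": "move_arm", "body": {
  "moves": [
    {"gripper": 0.3,"xyz": [0,0,0],"angular": [0,0,0]},
    {"gripper": 0.3,"xyz": [0,0,0],"angular": [0,0,0]},
    {"gripper": 0.3,"xyz": [0,0,0],"angular": [0,0,0]},
    {"gripper": 0.3,"xyz": [0,0,-2],"angular": [0,0,0]},
    {"gripper": 0.5,"xyz": [0,0,-6],"angular": [0,0,0]},
    {"gripper": 1,"xyz": [0,0,-11],"angular": [0,0,0]},
    {"gripper": 1,"xyz": [0,0,-16],"angular": [0,0,0]},
    {"gripper": 1,"xyz": [0,0,-16],"angular": [0,0,0]},
    {"gripper": 1,"xyz": [0,0,-16],"angular": [0,0,0]}
  ]
}}

```text
clock: 8.12
position: [626.7, 88.6, 177.3]
ee_rot: [-0.707, 0.707, 0.0, -0.0]
contact_force: [-0.3, 0.4, -1.0]
gripper_width: 85.0
```

```bash
python3 -c "
from h import *
wstand(627,89,'w4',43)
to(588,248,150,122)
to(588,248,170,2)"
```

```text
stand (array([ 630.,   83., 1204.]), array([629.,  89.]), array([54., 55.]), 90.0)
piece (array([627.,  88., 800.]), array([628.,  88.]), array([33., 31.]), 90.0)
t 8.2 pos [626.4  88.5 176.4] jaw 180.0 w 85.1 | shift cm [-15.95   3.84   2.64] turn z 1.012 j6-> -81 F [-0.5 -0.3 -0.4]
t 8.2 pos [626.4  88.5 176.4] jaw 180.0 w 85.1 | shift cm [-15.95   3.84   0.64] turn z -0.035 j6-> -21 F [-0.5 -0.3 -0.4]
```

Request:
{"method": "move_arm", "body": {
  "moves": [
    {"gripper": 0.6,"xyz": [-5,1.2,0],"angular": [0,0,0.18]},
    {"gripper": 0.6,"xyz": [-10,2.4,1],"angular": [0,0,0.36]},
    {"gripper": 0.6,"xyz": [-14,3.4,2],"angular": [0,0,0.54]},
    {"gripper": 0.6,"xyz": [-16,3.8,2.6],"angular": [0,0,0.72]},
    {"gripper": 0.6,"xyz": [-16,3.8,2.6],"angular": [0,0,0.9]},
    {"gripper": 0.6,"xyz": [-16,3.8,2.6],"angular": [0,0,1.01]},
    {"gripper": 0.6,"xyz": [-16,3.8,2.6],"angular": [0,0,1.01]},
    {"gripper": 0.6,"xyz": [-16,3.8,2.6],"angular": [0,0,1.01]}
  ]
}}

```text
clock: 9.18
position: [589.0, 248.3, 150.6]
ee_rot: [-0.277, 0.961, -0.0, -0.001]
contact_force: [-1.6, -0.1, -0.0]
gripper_width: 68.3
```

```bash
python3 -c "
from h import *
wstand(588,248,'w5',90)
to(588,248,53,122)"
```

```text
stand None
piece (array([ 590.,  250., 1921.]), array([590., 250.]), array([55., 36.]), 31.6)
t 9.2 pos [589.1 248.3 150.9] jaw 122.2 w 68.3 | shift cm [0.09 0.03 9.79] turn z 0.003 j6-> -81 F [ 0.6  0.  -0.7]
```

View pics/w5.png

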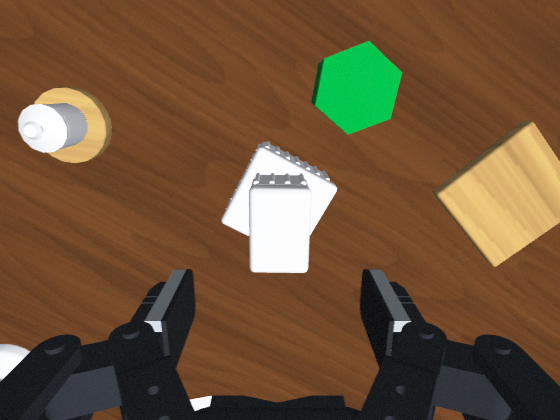

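Request:
{"method": "move_arm", "body": {
  "moves": [
    {"gripper": 0.6,"xyz": [0,0,3],"angular": [0,0,0]},
    {"gripper": 0.6,"xyz": [0,0,6],"angular": [0,0,0]},
    {"gripper": 0.6,"xyz": [0,0,8.5],"angular": [0,0,0]},
    {"gripper": 0.6,"xyz": [0,0,9.6],"angular": [0,0,0]},
    {"gripper": 0.6,"xyz": [0,0,9.8],"angular": [0,0,0]},
    {"gripper": 0.6,"xyz": [0,0,9.8],"angular": [0,0,0]},
    {"gripper": 0.6,"xyz": [0,0,9.8],"angular": [0,0,0]}
  ]
}}

```text
clock: 10.1
position: [589.9, 249.1, 54.9]
ee_rot: [-0.277, 0.961, 0.0, 0.001]
contact_force: [0.4, 0.4, -0.2]
gripper_width: 68.2
```

Request:
{"method": "move_arm", "body": {
  "moves": [
    {"gripper": -1,"xyz": [0,0,0],"angular": [0,0,0]},
    {"gripper": -1,"xyz": [0,0,0],"angular": [0,0,0]},
    {"gripper": -1,"xyz": [0,0,0],"angular": [0,0,0]},
    {"gripper": -1,"xyz": [0,0,0],"angular": [0,0,0]},
    {"gripper": -1,"xyz": [0,0,0],"angular": [0,0,0]},
    {"gripper": -1,"xyz": [0,0,0],"angular": [0,0,0]},
    {"gripper": -1,"xyz": [0,0,-0.5],"angular": [0,0,0]},
    {"gripper": -1,"xyz": [0,0,-3],"angular": [0,0,0]},
    {"gripper": -1,"xyz": [0,0,-7],"angular": [0,0,0]},
    {"gripper": -1,"xyz": [0,0,-10],"angular": [0,0,0]}
  ]
}}

```text
clock: 11.35
position: [588.9, 248.3, 154.1]
ee_rot: [-0.277, 0.961, -0.0, -0.001]
contact_force: [0.3, -0.1, -2.9]
gripper_width: 35.4
```

```bash
python3 -c "
from h import *
to(482,-426,180,73)"
```

```text
t 11.3 pos [588.9 248.3 154.1] jaw 122.1 w 35.4 | shift cm [ 44.9  -51.43  -2.53] turn z 0.857 j6-> -66 F [ 0.3 -0.1 -2.9]
```

Request:
{"method": "move_arm", "body": {
  "moves": [
    {"gripper": -1,"xyz": [3,-3.4,-2],"angular": [0,0,0.05]},
    {"gripper": -1,"xyz": [6.5,-7.4,-2.5],"angular": [0,0,0.12]},
    {"gripper": -1,"xyz": [10.5,-12,-2.5],"angular": [0,0,0.2]},
    {"gripper": -1,"xyz": [14.5,-16.6,-2.5],"angular": [0,0,0.28]},
    {"gripper": -1,"xyz": [18.5,-21.2,-2.5],"angular": [0,0,0.36]},
    {"gripper": -1,"xyz": [22.5,-25.8,-2.5],"angular": [0,0,0.44]},
    {"gripper": -1,"xyz": [26.5,-30.4,-2.5],"angular": [0,0,0.52]},
    {"gripper": -1,"xyz": [30,-34.4,-2.5],"angular": [0,0,0.6]},
    {"gripper": -1,"xyz": [33,-37.8,-2.5],"angular": [0,0,0.68]},
    {"gripper": -1,"xyz": [35,-40,-2.5],"angular": [0,0,0.76]}
  ]
}}

```text
clock: 12.6
position: [504.0, -278.0, 177.5]
ee_rot: [0.102, 0.995, 0.0, -0.001]
contact_force: [0.1, 0.5, -0.9]
gripper_width: 35.3
```

```bash
python3 -c "
from h import *
to(482,-426,110,73)"
```

```text
t 12.6 pos [ 504.  -278.   177.5] jaw 78.3 w 35.3 | shift cm [ -0.86 -14.94   6.73] turn z 0.092 j6-> -66 F [ 0.1  0.5 -0.9]
```

Request:
{"method": "move_arm", "body": {
  "moves": [
    {"gripper": -1,"xyz": [-0.2,-4,1],"angular": [0,0,0.03]},
    {"gripper": -1,"xyz": [-0.5,-8,3],"angular": [0,0,0.06]},
    {"gripper": -1,"xyz": [-0.7,-12,5],"angular": [0,0,0.09]},
    {"gripper": -1,"xyz": [-0.9,-14.5,6.5],"angular": [0,0,0.09]},
    {"gripper": -1,"xyz": [-0.9,-14.9,6.7],"angular": [0,0,0.09]},
    {"gripper": -1,"xyz": [-0.9,-14.9,6.7],"angular": [0,0,0.09]},
    {"gripper": -1,"xyz": [-0.9,-14.9,6.7],"angular": [0,0,0.09]}
  ]
}}

```text
clock: 13.48
position: [485.4, -423.3, 112.3]
ee_rot: [0.144, 0.99, -0.0, 0.0]
contact_force: [-0.3, -0.6, -2.0]
gripper_width: 35.2
```

```bash
python3 -c "
from h import *
wstand(482,-426,'w6',146)
to(482,-426,24,73)"
```

```text
stand (array([ 474., -424., 3154.]), array([ 481., -426.]), array([60., 71.]), 73.0)
piece (array([ 487., -425., 2012.]), array([ 487., -424.]), array([36., 57.]), 73.5)
t 13.5 pos [ 485.5 -423.3  112.5] jaw 73.5 w 35.4 | shift cm [ 0.27 -0.36  8.85] turn z 0.009 j6-> -66 F [-0.   0.6 -2.3]
```

View pics/w6.png

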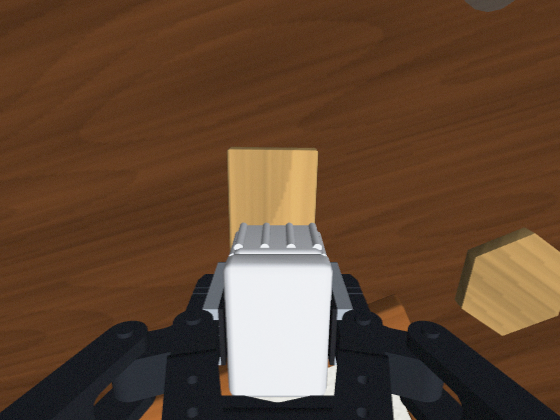

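Request:
{"method": "move_arm", "body": {
  "moves": [
    {"gripper": -1,"xyz": [0.23,-0.31,2.5],"angular": [0,0,0]},
    {"gripper": -1,"xyz": [0.23,-0.31,5],"angular": [0,0,0]},
    {"gripper": -1,"xyz": [0.23,-0.31,7.5],"angular": [0,0,0]},
    {"gripper": -1,"xyz": [0.23,-0.31,8.6],"angular": [0,0,0]},
    {"gripper": -1,"xyz": [0.23,-0.31,8.8],"angular": [0,0,0]},
    {"gripper": -1,"xyz": [0.23,-0.31,8.8],"angular": [0,0,0]},
    {"gripper": -1,"xyz": [0.23,-0.31,8.9],"angular": [0,0,0]},
    {"gripper": -1,"xyz": [0.23,-0.31,9.0],"angular": [0,0,0]},
    {"gripper": -1,"xyz": [0.23,-0.31,9.0],"angular": [0,0,0]}
  ]
}}

```text
clock: 14.65
position: [481.9, -426.5, 21.9]
ee_rot: [0.144, 0.99, -0.0, 0.0]
contact_force: [-0.4, -0.6, -1.6]
gripper_width: 35.3
```

Request:
{"method": "move_arm", "body": {
  "moves": [
    {"gripper": -1,"xyz": [0,0,0.06],"angular": [0,0,0]},
    {"gripper": -1,"xyz": [0,0,0.12],"angular": [0,0,0]},
    {"gripper": -1,"xyz": [0,0,0.15],"angular": [0,0,0]},
    {"gripper": -1,"xyz": [0,0,0.15],"angular": [0,0,0]}
  ]
}}

```text
clock: 15.15
position: [481.8, -426.4, 20.4]
ee_rot: [0.144, 0.99, -0.0, -0.0]
contact_force: [-0.2, -0.5, 0.5]
gripper_width: 35.3
```

Request:
{"method": "move_arm", "body": {
  "moves": [
    {"gripper": -1,"xyz": [0,0,0.05],"angular": [0,0,0]},
    {"gripper": -1,"xyz": [0,0,0.05],"angular": [0,0,0]}
  ]
}}

```text
clock: 15.4
position: [481.9, -426.4, 20.4]
ee_rot: [0.144, 0.99, -0.0, 0.0]
contact_force: [-2.7, 1.9, 4.8]
gripper_width: 35.2
```

Contact made. I'll release and rise.

Request:
{"method": "move_arm", "body": {
  "moves": [
    {"gripper": 0.2,"xyz": [0,0,0],"angular": [0,0,0]},
    {"gripper": 0.2,"xyz": [0,0,0],"angular": [0,0,0]},
    {"gripper": 0.3,"xyz": [0,0,0],"angular": [0,0,0]},
    {"gripper": 0.3,"xyz": [0,0,-2],"angular": [0,0,0]},
    {"gripper": 0.5,"xyz": [0,0,-6],"angular": [0,0,0]},
    {"gripper": 1,"xyz": [0,0,-11],"angular": [0,0,0]},
    {"gripper": 1,"xyz": [0,0,-16],"angular": [0,0,0]},
    {"gripper": 1,"xyz": [0,0,-16],"angular": [0,0,0]},
    {"gripper": 1,"xyz": [0,0,-16],"angular": [0,0,0]}
  ]
}}

```text
clock: 16.52
position: [481.5, -426.0, 179.2]
ee_rot: [0.144, 0.99, 0.0, -0.0]
contact_force: [0.6, -0.5, -0.4]
gripper_width: 85.5
```

```bash
python3 -c "
from h import *
from bench import arm
wstand(482,-426,'w7',56)
p,d=arm.get_image('top');cv2.imwrite('pics/top1.png',p);c=arm.get_calibration('top');W=world(c,d);hsv=cv2.cvtColor(p,cv2.COLOR_BGR2HSV)
for k,x,y,z in(('sq',584,246,46),('hex',460,110,90),('round',455,108,46),('jar',625,88,43)):
  print(k,fit(c,(hsv[...,1]<60)&(hsv[...,2]>90)&(np.hypot(W[...,0]-x,W[...,1]-y)<55)&(abs(W[...,2]-z)<7),z))
to(462,111,150,96);to(462,111,150,36);to(462,111,150,-24)"
```

```text
stand (array([ 476., -424., 2012.]), array([ 485., -427.]), array([60., 79.]), 72.8)
piece (array([ 485., -427., 1905.]), array([ 485., -427.]), array([36., 55.]), 73.5)
sq (array([ 584.,  246., 3741.]), array([584., 246.]), array([64., 64.]), 4.4)
hex (array([ 460.,  109., 2169.]), array([460., 109.]), array([56., 52.]), 7.6)
round (array([444., 101., 480.]), array([446., 102.]), array([31., 61.]), 32.2)
jar (array([623.,  87., 791.]), array([623.,  86.]), array([32., 32.]), 46.4)
t 16.6 pos [ 481.1 -425.9  177.9] jaw 73.4 w 85.4 | shift cm [17.15 50.9   2.9 ] turn z -0.394 j6-> -97 F [ 0.2  0.5 -1. ]
t 16.6 pos [ 481.1 -425.9  177.9] jaw 73.4 w 85.4 | shift cm [17.15 50.9   2.9 ] turn z 0.653 j6-> -157 F [ 0.2  0.5 -1. ]
t 16.6 pos [ 481.1 -425.9  177.9] jaw 73.4 w 85.4 | shift cm [17.15 50.9   2.9 ] turn z -1.441 j6-> -37 F [ 0.2  0.5 -1. ]
```

Request:
{"method": "move_arm", "body": {
  "moves": [
    {"gripper": 1,"xyz": [2,6,0],"angular": [0,0,-0.08]},
    {"gripper": 1,"xyz": [4,12,0],"angular": [0,0,-0.16]},
    {"gripper": 1,"xyz": [6,18,0],"angular": [0,0,-0.24]},
    {"gripper": 1,"xyz": [8,24,0],"angular": [0,0,-0.32]},
    {"gripper": 1,"xyz": [10,30,1],"angular": [0,0,-0.4]},
    {"gripper": 1,"xyz": [12,36,2],"angular": [0,0,-0.41]},
    {"gripper": 1,"xyz": [14,42,2.9],"angular": [0,0,-0.41]},
    {"gripper": 1,"xyz": [16,47.5,2.9],"angular": [0,0,-0.41]},
    {"gripper": 1,"xyz": [17.1,50.9,2.9],"angular": [0,0,-0.41]},
    {"gripper": 1,"xyz": [17.1,50.9,2.9],"angular": [0,0,-0.41]}
  ]
}}

```text
clock: 17.88
position: [462.6, 112.3, 149.5]
ee_rot: [-0.063, 0.998, -0.001, -0.001]
contact_force: [-0.7, 0.2, -0.1]
gripper_width: 85.5
```

Request:
{"method": "move_arm", "body": {
  "moves": [
    {"gripper": 1,"xyz": [0,0,0],"angular": [0,0,0]},
    {"gripper": 1,"xyz": [0,0,0],"angular": [0,0,0]}
  ]
}}

```text
clock: 18.12
position: [462.9, 109.1, 150.2]
ee_rot: [-0.06, 0.998, -0.0, -0.001]
contact_force: [0.5, -0.2, 0.3]
gripper_width: 85.3
```

```bash
python3 -c "
from h import *
wstand(462,111,'w8',90)
to(462,111,53,97)"
```

```text
stand None
piece (array([ 464.,  111., 2257.]), array([465., 112.]), array([59., 50.]), 6.3)
t 18.2 pos [463.  109.1 150.4] jaw 96.8 w 85.6 | shift cm [0.07 0.2  9.74] turn z -0.003 j6-> -97 F [-0.3 -0.5  0.3]
```

View pics/w8.png

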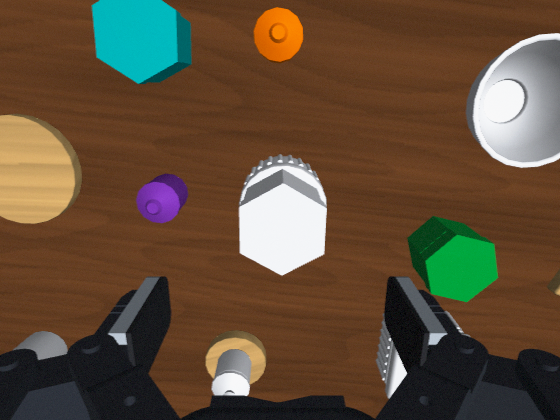

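Request:
{"method": "move_arm", "body": {
  "moves": [
    {"gripper": 1,"xyz": [0,0.15,3],"angular": [0,0,0]},
    {"gripper": 1,"xyz": [0,0.15,6],"angular": [0,0,0]},
    {"gripper": 0.8,"xyz": [0,0.15,8.5],"angular": [0,0,0]},
    {"gripper": 0.8,"xyz": [0,0.15,9.5],"angular": [0,0,0]},
    {"gripper": 0.6,"xyz": [0,0.15,9.7],"angular": [0,0,0]},
    {"gripper": 0.6,"xyz": [0,0.15,9.7],"angular": [0,0,0]},
    {"gripper": 0.6,"xyz": [0,0.15,9.7],"angular": [0,0,0]}
  ]
}}

```text
clock: 19.05
position: [463.5, 112.0, 54.6]
ee_rot: [-0.06, 0.998, 0.0, 0.001]
contact_force: [0.1, 1.4, -0.6]
gripper_width: 68.5
```

Request:
{"method": "move_arm", "body": {
  "moves": [
    {"gripper": -1,"xyz": [0,0,0],"angular": [0,0,0]},
    {"gripper": -1,"xyz": [0,0,0],"angular": [0,0,0]},
    {"gripper": -1,"xyz": [0,0,0],"angular": [0,0,0]},
    {"gripper": -1,"xyz": [0,0,0],"angular": [0,0,0]},
    {"gripper": -1,"xyz": [0,0,0],"angular": [0,0,0]},
    {"gripper": -1,"xyz": [0,0,-0.5],"angular": [0,0,0]},
    {"gripper": -1,"xyz": [0,0,-2.5],"angular": [0,0,0]},
    {"gripper": -1,"xyz": [0,0,-6],"angular": [0,0,0]},
    {"gripper": -1,"xyz": [0,0,-9],"angular": [0,0,0]},
    {"gripper": -1,"xyz": [0,0,-10],"angular": [0,0,0]}
  ]
}}

```text
clock: 20.3
position: [463.3, 112.0, 155.0]
ee_rot: [-0.06, 0.998, 0.001, 0.001]
contact_force: [0.1, 0.4, -2.0]
gripper_width: 49.1
```

```bash
python3 -c "
from h import *
to(594,-271,170,69);to(594,-271,170,39);to(594,-271,170,-21);to(594,-271,170,-81)"
```

```text
t 20.3 pos [463.3 112.  155. ] jaw 96.9 w 49.1 | shift cm [ -8.37 -39.59  -1.53] turn z 0.487 j6-> -86 F [ 0.1  0.4 -2. ]
t 20.3 pos [463.3 112.  155. ] jaw 96.9 w 49.1 | shift cm [ -8.37 -39.59  -1.53] turn z 1.011 j6-> -116 F [ 0.1  0.4 -2. ]
t 20.3 pos [463.3 112.  155. ] jaw 96.9 w 49.1 | shift cm [ -8.37 -39.59  -1.53] turn z -1.084 j6-> 4 F [ 0.1  0.4 -2. ]
t 20.3 pos [463.3 112.  155. ] jaw 96.9 w 49.1 | shift cm [ -8.37 -39.59  -1.53] turn z -0.036 j6-> -56 F [ 0.1  0.4 -2. ]
```

Request:
{"method": "move_arm", "body": {
  "moves": [
    {"gripper": -1,"xyz": [-0.8,-4,-1],"angular": [0,0,0.06]},
    {"gripper": -1,"xyz": [-1.8,-8.5,-1.5],"angular": [0,0,0.14]},
    {"gripper": -1,"xyz": [-2.9,-13.5,-1.5],"angular": [0,0,0.22]},
    {"gripper": -1,"xyz": [-4,-18.5,-1.5],"angular": [0,0,0.3]},
    {"gripper": -1,"xyz": [-5.1,-23.5,-1],"angular": [0,0,0.38]},
    {"gripper": -1,"xyz": [-6.2,-28.5,0],"angular": [0,0,0.45]},
    {"gripper": -1,"xyz": [-7.2,-33.5,1.5],"angular": [0,0,0.48]},
    {"gripper": -1,"xyz": [-8,-37.5,3],"angular": [0,0,0.487]},
    {"gripper": -1,"xyz": [-8.4,-39.6,4.3],"angular": [0,0,0.487]},
    {"gripper": -1,"xyz": [-8.4,-39.6,4.5],"angular": [0,0,0.487]}
  ]
}}

```text
clock: 21.55
position: [592.6, -271.9, 105.6]
ee_rot: [0.183, 0.983, 0.0, -0.003]
contact_force: [0.2, 0.3, -1.5]
gripper_width: 49.3
```

Request:
{"method": "move_arm", "body": {
  "moves": [
    {"gripper": -1,"xyz": [0,0,0],"angular": [0,0,0]},
    {"gripper": -1,"xyz": [0,0,0],"angular": [0,0,0]}
  ]
}}

```text
clock: 21.8
position: [594.3, -270.1, 109.5]
ee_rot: [0.181, 0.983, 0.0, 0.0]
contact_force: [-0.7, -0.9, -1.8]
gripper_width: 49.5
```

```bash
python3 -c "
from h import *
wstand(594,-271,'w9',147)
to(594,-271,24,69)"
```

```text
stand (array([ 588., -269., 3378.]), array([ 587., -269.]), array([75., 65.]), 69.7)
piece (array([ 594., -270., 2239.]), array([ 594., -270.]), array([57., 52.]), 38.5)
t 21.9 pos [ 594.4 -270.2  109.6] jaw 69.1 w 49.2 | shift cm [ 0.02 -0.09  8.56] turn z 0.002 j6-> -86 F [ 0.3 -0.3 -1.7]
```

View pics/w9.png

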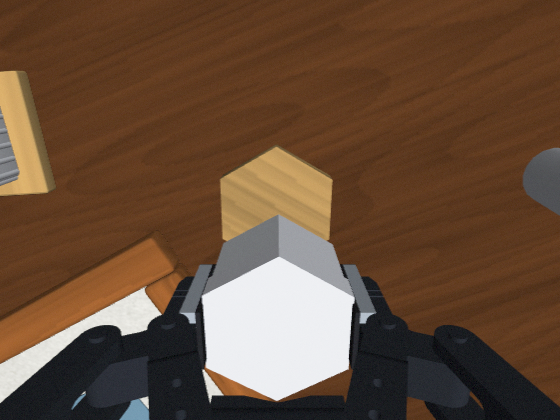

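Request:
{"method": "move_arm", "body": {
  "moves": [
    {"gripper": -1,"xyz": [-0.15,-0.12,2.5],"angular": [0,0,0]},
    {"gripper": -1,"xyz": [-0.15,-0.12,5],"angular": [0,0,0]},
    {"gripper": -1,"xyz": [-0.15,-0.12,7.2],"angular": [0,0,0]},
    {"gripper": -1,"xyz": [-0.15,-0.12,8.3],"angular": [0,0,0]},
    {"gripper": -1,"xyz": [-0.15,-0.12,8.5],"angular": [0,0,0]},
    {"gripper": -1,"xyz": [-0.15,-0.12,8.6],"angular": [0,0,0]},
    {"gripper": -1,"xyz": [-0.15,-0.12,8.7],"angular": [0,0,0]},
    {"gripper": -1,"xyz": [-0.15,-0.12,8.75],"angular": [0,0,0]},
    {"gripper": -1,"xyz": [-0.15,-0.12,8.8],"angular": [0,0,0]},
    {"gripper": -1,"xyz": [-0.15,-0.12,8.8],"angular": [0,0,0]}
  ]
}}

```text
clock: 23.1
position: [595.0, -272.9, 20.8]
ee_rot: [0.182, 0.983, 0.0, 0.0]
contact_force: [-0.9, 0.2, -2.7]
gripper_width: 49.4
```

Request:
{"method": "move_arm", "body": {
  "moves": [
    {"gripper": -1,"xyz": [0,0,0.05],"angular": [0,0,0]},
    {"gripper": -1,"xyz": [0,0,0.1],"angular": [0,0,0]},
    {"gripper": -1,"xyz": [0,0,0.1],"angular": [0,0,0]}
  ]
}}

```text
clock: 23.48
position: [595.0, -273.0, 20.6]
ee_rot: [0.182, 0.983, -0.0, 0.0]
contact_force: [-2.9, 2.0, 5.8]
gripper_width: 49.6
```

Request:
{"method": "move_arm", "body": {
  "moves": [
    {"gripper": 0.5,"xyz": [0,0,0],"angular": [0,0,0]},
    {"gripper": 0.6,"xyz": [0,0,0],"angular": [0,0,0]},
    {"gripper": 0.6,"xyz": [0,0,0],"angular": [0,0,0]},
    {"gripper": 0.6,"xyz": [0,0,-2],"angular": [0,0,0]},
    {"gripper": 0.7,"xyz": [0,0,-6],"angular": [0,0,0]},
    {"gripper": 1,"xyz": [0,0,-11],"angular": [0,0,0]},
    {"gripper": 1,"xyz": [0,0,-16],"angular": [0,0,0]},
    {"gripper": 1,"xyz": [0,0,-16],"angular": [0,0,0]},
    {"gripper": 1,"xyz": [0,0,-16],"angular": [0,0,0]}
  ]
}}

```text
clock: 24.6
position: [594.6, -272.7, 179.2]
ee_rot: [0.182, 0.983, 0.0, -0.0]
contact_force: [-0.5, -0.4, -0.5]
gripper_width: 85.4
```

```bash
python3 -c "
from h import *
from bench import arm
wstand(595,-273,'w10',56)
p,d=arm.get_image('top');cv2.imwrite('pics/top2.png',p);c=arm.get_calibration('top');W=world(c,d);hsv=cv2.cvtColor(p,cv2.COLOR_BGR2HSV)
for k,x,y,z in(('sq',584,246,46),('round',460,109,46),('jar',625,88,43)):
  print(k,fit(c,(hsv[...,1]<60)&(hsv[...,2]>90)&(np.hypot(W[...,0]-x,W[...,1]-y)<55)&(abs(W[...,2]-z)<7),z))
to(462,111,110,97);to(462,111,110,30)"
```

```text
stand (array([ 584., -265., 1749.]), array([ 589., -269.]), array([75., 69.]), 68.7)
piece (array([ 597., -274., 2233.]), array([ 597., -273.]), array([50., 59.]), 68.2)
sq (array([ 584.,  246., 3771.]), array([584., 246.]), array([65., 63.]), 2.5)
round (array([ 460.,  110., 2919.]), array([460., 111.]), array([62., 61.]), 0.8)
jar (array([623.,  87., 748.]), array([623.,  87.]), array([32., 31.]), 89.8)
t 24.7 pos [ 594.1 -272.6  177.8] jaw 69.0 w 85.7 | shift cm [26.06 31.08  6.87] turn z -0.489 j6-> -96 F [-0.1  0.4  0.4]
t 24.7 pos [ 594.1 -272.6  177.8] jaw 69.0 w 85.7 | shift cm [26.06 31.08  6.87] turn z -2.461 j6-> 17 F [-0.1  0.4  0.4]
```

Request:
{"method": "move_arm", "body": {
  "moves": [
    {"gripper": 1,"xyz": [4,4.8,0],"angular": [0,0,-0.13]},
    {"gripper": 1,"xyz": [8,9.6,0],"angular": [0,0,-0.27]},
    {"gripper": 1,"xyz": [12,14.4,0],"angular": [0,0,-0.41]},
    {"gripper": 1,"xyz": [16,19.2,1],"angular": [0,0,-0.55]},
    {"gripper": 1,"xyz": [20,24,2],"angular": [0,0,-0.69]},
    {"gripper": 1,"xyz": [24,28.6,3],"angular": [0,0,-0.83]},
    {"gripper": 1,"xyz": [26.1,31.1,4],"angular": [0,0,-0.97]},
    {"gripper": 1,"xyz": [26.1,31.1,6],"angular": [0,0,-0.977]},
    {"gripper": 1,"xyz": [26.1,31.1,6.8],"angular": [0,0,-0.977]},
    {"gripper": 1,"xyz": [26.1,31.1,6.8],"angular": [0,0,-0.977]}
  ]
}}

```text
clock: 25.95
position: [462.3, 110.3, 110.8]
ee_rot: [-0.3, 0.954, -0.0, -0.001]
contact_force: [-0.6, 1.2, -0.3]
gripper_width: 85.3
```

Request:
{"method": "move_arm", "body": {
  "moves": [
    {"gripper": 1,"xyz": [0,0,0],"angular": [0,0,0]},
    {"gripper": 1,"xyz": [0,0,0],"angular": [0,0,0]}
  ]
}}

```text
clock: 26.2
position: [463.2, 110.7, 112.2]
ee_rot: [-0.3, 0.954, 0.0, 0.001]
contact_force: [0.3, -0.4, 0.8]
gripper_width: 85.1
```

```bash
python3 -c "
from h import *
wstand(462,111,'w11',46)
to(462.5,112,5,125)"
```

```text
stand None
piece (array([ 464.,  112., 2954.]), array([464., 112.]), array([62., 61.]), 35.0)
t 26.2 pos [463.1 110.8 112.2] jaw 125.0 w 85.5 | shift cm [-1.000e-02  1.400e-01  1.072e+01] turn z -0.001 j6-> -69 F [0.  0.1 1.1]
```

View pics/w11.png

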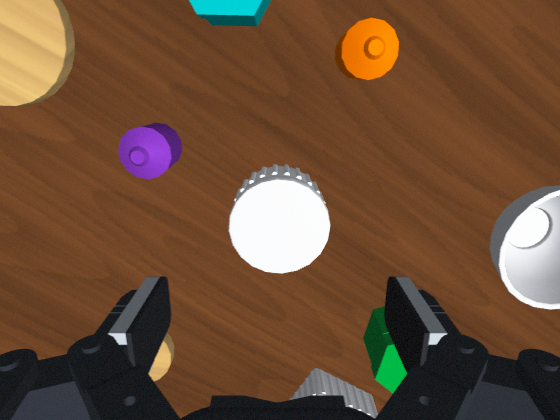

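Request:
{"method": "move_arm", "body": {
  "moves": [
    {"gripper": 1,"xyz": [0,0.08,3],"angular": [0,0,0]},
    {"gripper": 1,"xyz": [0,0.08,6],"angular": [0,0,0]},
    {"gripper": 1,"xyz": [0,0.08,8.5],"angular": [0,0,0]},
    {"gripper": 1,"xyz": [0,0.08,10.3],"angular": [0,0,0]},
    {"gripper": 1,"xyz": [0,0.08,10.6],"angular": [0,0,0]},
    {"gripper": 1,"xyz": [0,0.08,10.6],"angular": [0,0,0]},
    {"gripper": 1,"xyz": [0,0.08,10.6],"angular": [0,0,0]}
  ]
}}

```text
clock: 27.12
position: [462.9, 111.9, 6.6]
ee_rot: [-0.301, 0.954, 0.0, 0.001]
contact_force: [-0.3, 0.4, 0.5]
gripper_width: 85.3
```

Request:
{"method": "move_arm", "body": {
  "moves": [
    {"gripper": -1,"xyz": [0,0,0],"angular": [0,0,0]},
    {"gripper": -1,"xyz": [0,0,0],"angular": [0,0,0]},
    {"gripper": -1,"xyz": [0,0,0],"angular": [0,0,0]},
    {"gripper": -1,"xyz": [0,0,0],"angular": [0,0,0]},
    {"gripper": -1,"xyz": [0,0,0],"angular": [0,0,0]},
    {"gripper": -1,"xyz": [0,0,-0.5],"angular": [0,0,0]},
    {"gripper": -1,"xyz": [0,0,-2.5],"angular": [0,0,0]},
    {"gripper": -1,"xyz": [0,0,-6],"angular": [0,0,0]},
    {"gripper": -1,"xyz": [0,0,-9],"angular": [0,0,0]},
    {"gripper": -1,"xyz": [0,0,-10],"angular": [0,0,0]}
  ]
}}

```text
clock: 28.38
position: [462.8, 112.0, 107.3]
ee_rot: [-0.301, 0.954, 0.001, 0.002]
contact_force: [0.3, -0.0, -2.5]
gripper_width: 60.8
```

```bash
python3 -c "
from h import *
to(468.5,-91.5,110,125)"
```

```text
t 28.4 pos [462.8 112.  107.3] jaw 125.0 w 60.8 | shift cm [ 11.2  -17.    -0.31] turn z -0.0 j6-> -44 F [ 0.3 -0.  -2.5]
```

Request:
{"method": "move_arm", "body": {
  "moves": [
    {"gripper": -1,"xyz": [2,-3,-0.3],"angular": [0,0,0]},
    {"gripper": -1,"xyz": [4.5,-6.8,-0.3],"angular": [0,0,0]},
    {"gripper": -1,"xyz": [7,-10.6,-0.3],"angular": [0,0,0]},
    {"gripper": -1,"xyz": [9.5,-14.4,-0.3],"angular": [0,0,0]},
    {"gripper": -1,"xyz": [11,-16.7,-0.3],"angular": [0,0,0]},
    {"gripper": -1,"xyz": [11.2,-17,-0.3],"angular": [0,0,0]},
    {"gripper": -1,"xyz": [11.2,-17,-0.3],"angular": [0,0,0]},
    {"gripper": -1,"xyz": [11.2,-17,-0.3],"angular": [0,0,0]}
  ]
}}

```text
clock: 29.38
position: [467.9, -91.2, 108.4]
ee_rot: [-0.301, 0.954, 0.0, -0.0]
contact_force: [0.2, -0.3, -2.3]
gripper_width: 60.8
```

```bash
python3 -c "
from h import *
wstand(468.5,-91.5,'w12',150,r=55)
to(468.5,-91.5,20,125)"
```

```text
stand (array([ 461.,  -98., 3620.]), array([462., -97.]), array([62., 86.]), 35.1)
piece (array([ 466.,  -94., 2627.]), array([465., -94.]), array([56., 59.]), 28.8)
t 29.4 pos [468.  -91.1 108.5] jaw 125.1 w 60.9 | shift cm [-0.02 -0.07  8.85] turn z 0.001 j6-> -44 F [-0.8  0.1 -1.3]
```

View pics/w12.png

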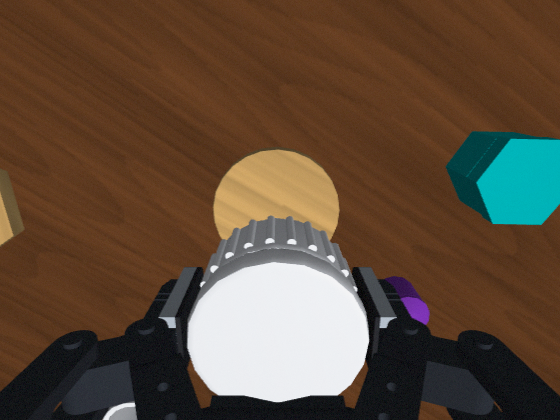

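Request:
{"method": "move_arm", "body": {
  "moves": [
    {"gripper": -1,"xyz": [-0.12,-0.07,2.5],"angular": [0,0,0]},
    {"gripper": -1,"xyz": [-0.12,-0.07,5],"angular": [0,0,0]},
    {"gripper": -1,"xyz": [-0.12,-0.07,7.2],"angular": [0,0,0]},
    {"gripper": -1,"xyz": [-0.12,-0.07,8.3],"angular": [0,0,0]},
    {"gripper": -1,"xyz": [-0.12,-0.07,8.6],"angular": [0,0,0]},
    {"gripper": -1,"xyz": [-0.12,-0.07,8.7],"angular": [0,0,0]},
    {"gripper": -1,"xyz": [-0.12,-0.07,8.8],"angular": [0,0,0]},
    {"gripper": -1,"xyz": [-0.12,-0.07,8.85],"angular": [0,0,0]},
    {"gripper": -1,"xyz": [-0.12,-0.07,8.9],"angular": [0,0,0]},
    {"gripper": -1,"xyz": [-0.12,-0.07,8.9],"angular": [0,0,0]}
  ]
}}

```text
clock: 30.68
position: [469.4, -91.8, 19.8]
ee_rot: [-0.301, 0.954, -0.0, 0.0]
contact_force: [0.5, -0.5, -2.1]
gripper_width: 60.5
```

Request:
{"method": "move_arm", "body": {
  "moves": [
    {"gripper": -1,"xyz": [0,0,0.05],"angular": [0,0,0]},
    {"gripper": -1,"xyz": [0,0,0.1],"angular": [0,0,0]},
    {"gripper": -1,"xyz": [0,0,0.1],"angular": [0,0,0]}
  ]
}}

```text
clock: 31.05
position: [469.4, -91.8, 18.7]
ee_rot: [-0.301, 0.954, -0.0, -0.0]
contact_force: [-0.8, 0.2, -1.3]
gripper_width: 60.9
```

Request:
{"method": "move_arm", "body": {
  "moves": [
    {"gripper": -1,"xyz": [0,0,0.04],"angular": [0,0,0]},
    {"gripper": -1,"xyz": [0,0,0.08],"angular": [0,0,0]},
    {"gripper": -1,"xyz": [0,0,0.08],"angular": [0,0,0]}
  ]
}}

```text
clock: 31.42
position: [469.4, -91.8, 18.7]
ee_rot: [-0.301, 0.954, -0.0, 0.0]
contact_force: [-2.3, 0.9, 6.5]
gripper_width: 60.7
```

Request:
{"method": "move_arm", "body": {
  "moves": [
    {"gripper": 1,"xyz": [0,0,0],"angular": [0,0,0]},
    {"gripper": 1,"xyz": [0,0,0],"angular": [0,0,0]},
    {"gripper": 1,"xyz": [0,0,0],"angular": [0,0,0]},
    {"gripper": 1,"xyz": [0,0,-1.5],"angular": [0,0,0]},
    {"gripper": 1,"xyz": [0,0,-5],"angular": [0,0,0]},
    {"gripper": 1,"xyz": [0,0,-10],"angular": [0,0,0]},
    {"gripper": 1,"xyz": [0,0,-14],"angular": [0,0,0]},
    {"gripper": 1,"xyz": [0,0,-14],"angular": [0,0,0]},
    {"gripper": 1,"xyz": [0,0,-14],"angular": [0,0,0]}
  ]
}}

```text
clock: 32.55
position: [468.7, -91.8, 157.3]
ee_rot: [-0.3, 0.954, 0.0, -0.0]
contact_force: [-0.1, -0.4, 0.4]
gripper_width: 85.0
```

```bash
python3 -c "
from h import *
wstand(469,-91,'w13',58,r=55)
to(587,248,110,92.5);to(587,248,110,2.5)"
```

```text
stand (array([ 454., -101., 1722.]), array([462., -97.]), array([63., 86.]), 32.3)
piece (array([ 471.,  -91., 2949.]), array([471., -91.]), array([61., 62.]), 83.1)
t 32.6 pos [468.4 -91.8 156.7] jaw 125.0 w 85.5 | shift cm [-29.21  21.04   4.65] turn z 0.567 j6-> -110 F [-0.7  0.3  0.6]
t 32.6 pos [468.4 -91.8 156.7] jaw 125.0 w 85.5 | shift cm [-29.21  21.04   4.65] turn z -1.004 j6-> -20 F [-0.7  0.3  0.6]
```

Request:
{"method": "move_arm", "body": {
  "moves": [
    {"gripper": 1,"xyz": [-4.5,3.2,0],"angular": [0,0,0.09]},
    {"gripper": 1,"xyz": [-9,6.4,0],"angular": [0,0,0.18]},
    {"gripper": 1,"xyz": [-13.5,9.7,0],"angular": [0,0,0.27]},
    {"gripper": 1,"xyz": [-18,13,0.5],"angular": [0,0,0.36]},
    {"gripper": 1,"xyz": [-22.5,16.2,1.5],"angular": [0,0,0.45]},
    {"gripper": 1,"xyz": [-26.5,19,2.5],"angular": [0,0,0.54]},
    {"gripper": 1,"xyz": [-29.2,21,3.5],"angular": [0,0,0.56]},
    {"gripper": 1,"xyz": [-29.2,21,4.6],"angular": [0,0,0.56]},
    {"gripper": 1,"xyz": [-29.2,21,4.6],"angular": [0,0,0.56]},
    {"gripper": 1,"xyz": [-29.2,21,4.6],"angular": [0,0,0.56]}
  ]
}}

```text
clock: 33.85
position: [587.9, 246.5, 111.8]
ee_rot: [-0.025, 1.0, -0.0, -0.0]
contact_force: [0.1, -0.7, -0.3]
gripper_width: 85.3
```

```bash
python3 -c "
from h import *
wstand(587,248,'w14',46)
to(587,248,6,93)"
```

```text
stand None
piece (array([ 589.,  248., 3795.]), array([589., 248.]), array([63., 62.]), 4.3)
t 33.9 pos [588.2 246.7 112.3] jaw 92.9 w 85.4 | shift cm [ 0.11  0.14 10.63] turn z -0.002 j6-> -110 F [0.3 0.1 0.2]
```

View pics/w14.png

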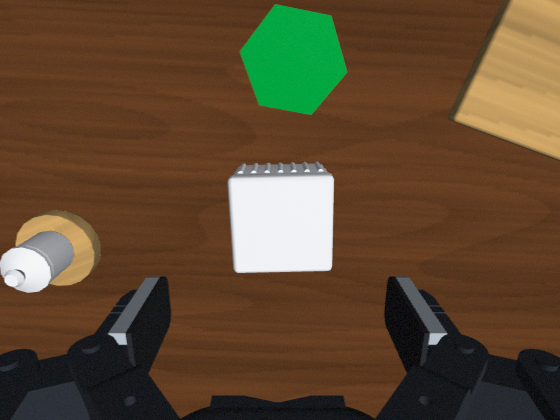

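Request:
{"method": "move_arm", "body": {
  "moves": [
    {"gripper": 1,"xyz": [0,0.1,3],"angular": [0,0,-0.02]},
    {"gripper": 1,"xyz": [0,0.1,6],"angular": [0,0,-0.02]},
    {"gripper": 1,"xyz": [0,0.1,8.5],"angular": [0,0,-0.02]},
    {"gripper": 1,"xyz": [0,0.1,10.3],"angular": [0,0,-0.02]},
    {"gripper": 1,"xyz": [0,0.1,10.6],"angular": [0,0,-0.02]},
    {"gripper": 1,"xyz": [0,0.1,10.6],"angular": [0,0,-0.02]},
    {"gripper": 1,"xyz": [0,0.1,10.6],"angular": [0,0,-0.02]}
  ]
}}

```text
clock: 34.78
position: [588.8, 249.1, 7.1]
ee_rot: [-0.035, 0.999, 0.001, 0.001]
contact_force: [0.5, 0.4, -0.2]
gripper_width: 85.5
```

Request:
{"method": "move_arm", "body": {
  "moves": [
    {"gripper": -1,"xyz": [0,0,0],"angular": [0,0,0]},
    {"gripper": -1,"xyz": [0,0,0],"angular": [0,0,0]},
    {"gripper": -1,"xyz": [0,0,0],"angular": [0,0,0]},
    {"gripper": -1,"xyz": [0,0,0],"angular": [0,0,0]},
    {"gripper": -1,"xyz": [0,0,0],"angular": [0,0,0]},
    {"gripper": -1,"xyz": [0,0,-0.5],"angular": [0,0,0]},
    {"gripper": -1,"xyz": [0,0,-2.5],"angular": [0,0,0]},
    {"gripper": -1,"xyz": [0,0,-6],"angular": [0,0,0]},
    {"gripper": -1,"xyz": [0,0,-9],"angular": [0,0,0]},
    {"gripper": -1,"xyz": [0,0,-10],"angular": [0,0,0]}
  ]
}}

```text
clock: 36.02
position: [588.4, 248.8, 107.1]
ee_rot: [-0.035, 0.999, 0.001, 0.001]
contact_force: [-0.2, 0.4, -2.9]
gripper_width: 61.1
```

```bash
python3 -c "
from h import *
to(493,406,110,74)"
```

```text
t 36.0 pos [588.4 248.8 107.1] jaw 94.0 w 61.1 | shift cm [ 8.41 16.35 -0.28] turn z 0.35 j6-> -145 F [-0.2  0.4 -2.9]
```

Request:
{"method": "move_arm", "body": {
  "moves": [
    {"gripper": -1,"xyz": [1.5,2.9,-0.3],"angular": [0,0,0.06]},
    {"gripper": -1,"xyz": [3.5,6.8,-0.3],"angular": [0,0,0.14]},
    {"gripper": -1,"xyz": [5.5,10.7,-0.3],"angular": [0,0,0.22]},
    {"gripper": -1,"xyz": [7.5,14.5,-0.3],"angular": [0,0,0.3]},
    {"gripper": -1,"xyz": [8.4,16.3,-0.3],"angular": [0,0,0.35]},
    {"gripper": -1,"xyz": [8.4,16.3,-0.3],"angular": [0,0,0.35]},
    {"gripper": -1,"xyz": [8.4,16.3,-0.3],"angular": [0,0,0.35]},
    {"gripper": -1,"xyz": [8.4,16.3,-0.3],"angular": [0,0,0.35]}
  ]
}}

```text
clock: 37.02
position: [493.1, 404.2, 108.4]
ee_rot: [0.14, 0.99, -0.001, -0.0]
contact_force: [-0.6, -0.5, -1.8]
gripper_width: 61.0
```

```bash
python3 -c "
from h import *
wstand(493,406,'w15',150,r=70)
to(493,406,19,74)"
```

```text
stand (array([ 477.,  413., 3842.]), array([477., 413.]), array([86., 47.]), 73.9)
piece (array([ 489.,  405., 3274.]), array([490., 404.]), array([59., 61.]), 74.0)
t 37.1 pos [493.1 404.4 108.6] jaw 73.9 w 61.5 | shift cm [0.06 0.16 8.96] turn z -0.001 j6-> -145 F [ 0.  -0.4 -0.5]
```

View pics/w15.png

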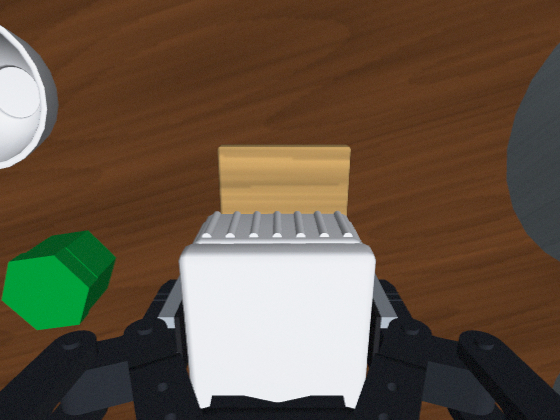

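Request:
{"method": "move_arm", "body": {
  "moves": [
    {"gripper": -1,"xyz": [0,0.26,2.5],"angular": [0,0,0]},
    {"gripper": -1,"xyz": [0,0.26,5],"angular": [0,0,0]},
    {"gripper": -1,"xyz": [0,0.26,7.2],"angular": [0,0,0]},
    {"gripper": -1,"xyz": [0,0.26,8.3],"angular": [0,0,0]},
    {"gripper": -1,"xyz": [0,0.26,8.6],"angular": [0,0,0]},
    {"gripper": -1,"xyz": [0,0.26,8.7],"angular": [0,0,0]},
    {"gripper": -1,"xyz": [0,0.26,8.8],"angular": [0,0,0]},
    {"gripper": -1,"xyz": [0,0.26,8.85],"angular": [0,0,0]},
    {"gripper": -1,"xyz": [0,0.26,8.9],"angular": [0,0,0]},
    {"gripper": -1,"xyz": [0,0.26,8.9],"angular": [0,0,0]}
  ]
}}

```text
clock: 38.33
position: [493.5, 407.9, 20.0]
ee_rot: [0.139, 0.99, 0.0, 0.0]
contact_force: [-0.1, 0.4, -2.0]
gripper_width: 61.3
```

Request:
{"method": "move_arm", "body": {
  "moves": [
    {"gripper": -1,"xyz": [0,0,0.05],"angular": [0,0,0]},
    {"gripper": -1,"xyz": [0,0,0.1],"angular": [0,0,0]},
    {"gripper": -1,"xyz": [0,0,0.1],"angular": [0,0,0]}
  ]
}}

```text
clock: 38.7
position: [493.5, 407.9, 18.9]
ee_rot: [0.139, 0.99, 0.0, 0.0]
contact_force: [-0.3, 1.0, -1.4]
gripper_width: 61.4
```

Request:
{"method": "move_arm", "body": {
  "moves": [
    {"gripper": -1,"xyz": [0,0,0.04],"angular": [0,0,0]},
    {"gripper": -1,"xyz": [0,0,0.08],"angular": [0,0,0]},
    {"gripper": -1,"xyz": [0,0,0.08],"angular": [0,0,0]}
  ]
}}

```text
clock: 39.08
position: [493.5, 407.9, 18.9]
ee_rot: [0.139, 0.99, 0.0, 0.0]
contact_force: [-2.7, -2.1, 5.4]
gripper_width: 61.5
```

Request:
{"method": "move_arm", "body": {
  "moves": [
    {"gripper": 1,"xyz": [0,0,0],"angular": [0,0,0]},
    {"gripper": 1,"xyz": [0,0,0],"angular": [0,0,0]},
    {"gripper": 1,"xyz": [0,0,0],"angular": [0,0,0]},
    {"gripper": 1,"xyz": [0,0,-1.5],"angular": [0,0,0]},
    {"gripper": 1,"xyz": [0,0,-5],"angular": [0,0,0]},
    {"gripper": 1,"xyz": [0,0,-10],"angular": [0,0,0]},
    {"gripper": 1,"xyz": [0,0,-15],"angular": [0,0,0]},
    {"gripper": 1,"xyz": [6,0,-19],"angular": [0,0,0]},
    {"gripper": 1,"xyz": [9,0,-20],"angular": [0,0,0]},
    {"gripper": 1,"xyz": [9,0,-20],"angular": [0,0,0]}
  ]
}}

```text
clock: 40.33
position: [405.7, 434.0, 221.6]
ee_rot: [0.137, 0.991, 0.003, 0.001]
contact_force: [-0.1, 0.2, -0.2]
gripper_width: 85.6
```

```bash
python3 -c "
from h import *
from bench import arm
wstand(494,407,'w16',58,r=70)
p,d=arm.get_image('top');cv2.imwrite('pics/top3.png',cv2.resize(p[130:310,60:510],(800,320)));c=arm.get_calibration('top');W=world(c,d);hsv=cv2.cvtColor(p,cv2.COLOR_BGR2HSV)
for k,x,y,z in(('sq',491,404,58),('round',466,-93,58),('hex',591,-273,56),('obl',480,-428,56),('jar',624,88,48)):
  print(k,x,y,fit(c,(hsv[...,1]<60)&(hsv[...,2]>90)&(np.hypot(W[...,0]-x,W[...,1]-y)<45)&(abs(W[...,2]-z)<9),z))
"
```

```text
stand (array([ 479.,  414., 2511.]), array([496., 408.]), array([86., 88.]), 74.0)
piece (array([ 494.,  408., 3924.]), array([494., 408.]), array([62., 65.]), 74.0)
sq 491 404 (array([ 489.,  403., 3829.]), array([489., 403.]), array([65., 64.]), 74.2)
round 466 -93 (array([ 467.,  -92., 2931.]), array([467., -92.]), array([61., 61.]), 89.4)
hex 591 -273 (array([ 592., -275., 2232.]), array([ 592., -275.]), array([53., 59.]), 10.4)
obl 480 -428 (array([ 480., -428., 1968.]), array([ 480., -428.]), array([39., 57.]), 72.7)
jar 624 88 (array([622.,  86., 768.]), array([622.,  87.]), array([32., 31.]), 89.8)
```

View pics/top3.png

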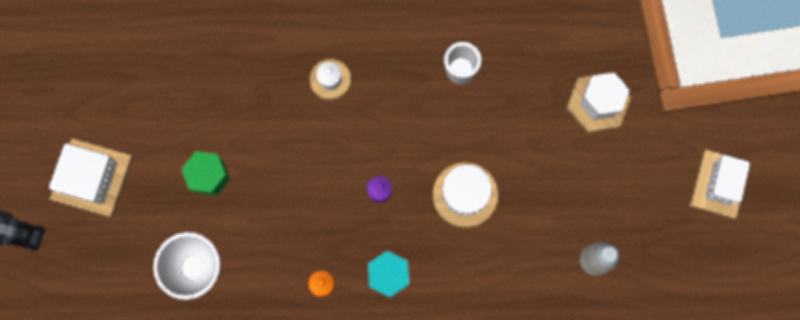

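All five pieces stand upright on their own stands. They are within about 3 mm of centre, the oblong and square boxes are lined up, and the gripper is clear.

```bash
python3 -c "
from bench import arm
print(arm.job_done())"
```

```text
the job is handed in; nothing more can be done
None
```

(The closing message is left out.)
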